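# Centre the chute diverter flap at its tipping point

## Robot

A 6-joint arm with a two-finger parallel gripper is mounted at the origin on the work surface. World frame = base frame: x ahead of the robot, y to its left, z up, the work surface at z = 0. Lengths are in m, angles in degrees, forces in N, time in s.
With the tool pointing down it reaches from about 0.35 to 0.875 m from the base axis. Payload 4.2 kg.
Tool frame: the origin (TCP) lies between the finger pads, 19 mm behind the fingertips; this is the grasp point; z points along the fingers, y is the line along which they close (so a half turn about z gives the same grasp; the last joint's range is limited). The gripper opens to 87 mm and grips with 3 to 60 N. Pads are 19 mm wide; open, the fingers measure 117 mm over their backs; the gripper's body (75 mm by 190 mm) begins 51 mm behind the grasp point.
Start: joints at [-51.704, 22.042, 0.453, 0, -68.411, -14.817], TCP at [0.249, -0.573, 0.241] pointing down, gripper open.
Joint ranges: [-179.83, 179.83], [-69.29, 118.12], [-61.27, 80.66], [-181.25, 117.63], [-171.15, -9.14], [-177.46, 177.46]. Speed limits (degrees/s): [159.86, 159.86, 180, 180, 180, 180].

## Interface

Orientations are given as a 3x3 rotation matrix whose columns are the frame's x, y, z axes.
In Python, from station import * gives the robot as it stands. The module is installed in compiled form; this text tells all that it offers.
- The arm moves only by the tool servo_tool, never from a script. Its argument "deltas" is a list of rows, each an object of numbers: "tx", "ty", "tz": the shift along the tool's x, y, z in mm; "ax", "ay", "az": the turn, a rotation vector about the tool's x, y, z in rad; "claw": the finger opening in mm, from 0 to 87. In form: [{"tx": .., "ty": .., "tz": .., "ax": .., "ay": .., "az": .., "claw": ..}, ...]. A call has 1 to 12 rows; each row is the pose to reach, as a shift and turn from the pose commanded when the call began, along the tool's axes at that moment; what a row does not reach only later rows make up. A row lasts 1/12 s, in which the tool goes at most 41.7 mm and 7.16 degrees, less where a joint would pass 70% of its speed; a pose out of reach is approached as far as the arm can. A call with a gripper value outside its range is refused whole. The fingers move at their own pace and stop on an object; the grip force is fixed at half the most. Time passes only in rows, so rows that repeat a pose let the fingers close. It gives the time, the measured TCP pose, the force, the opening and the grip force at its end, in the units of the state.
- sense(): the state, without advancing time (a new reading comes with each control period).
- capture(name): name is "scene" or "top"; returns the picture (480x640x3 uint8, blue, green, red); there is no depth.
- calibration(name): a dict with "fx", "fy", "cx", "cy" (pixels), "dist" ([k1, k2, p1, p2, k3] as OpenCV has them; the pictures are not rectified), "cam_to_world" (4x4, takes a point from camera to world coordinates). Camera axes: x right, y down, z forward; pixel columns grow to the right and rows downward; lengths in m; the calibration is good to about 2 mm. A picture is of the moment at which its call begins. calibration takes no time and is no camera call.
- finish_job(): hands the job in; it is judged then, once.
Trained networks look in the newest picture that a camera, given by its name, has taken for a name from the list of things; names that differ only in an ending like _2 or _b are one class to them, and where a whole thing is asked for, a point or a joint stands for the part that bears it (a point fixed in the world has none). Each returns a list of dicts, best first, with "confidence" (0 to 1); they miss things now and then, are a little off and sometimes report something else, mostly with a low value. They report only what shows in the picture. A call takes as long as a camera call. They do not tell look-alikes from the thing itself.
- recognise(label, camera): "xyz" ([x, y, z] in m, in the coordinates of the camera as it stood for that picture, good to about 4 mm: the middle of the surface that is visible of it).
- trace(label, camera): "mask" (480x640 bool, what is visible of it).
The state is a dict: "time_s": time; "joints": joint angles; "joint_velocities": joint speeds; "effort": joint torques, N m; "tcp_pos": TCP position; "ee_rot": TCP orientation; "wrist_force": force on the tool from outside, world axes, zero at the start; "moment": the same for the moment, N m; "gripper_width": opening from 0.0 (shut) to 1.0 (fully open); "gripper_force": force on a finger pad.
Only numpy, scipy, OpenCV 4.12 (cv2) and the standard library are available. Lean on these libraries where they do the work, as an engineer would, in place of code of your own. Each camera call takes 0.05 s, during which the arm holds its last target. There are 200 camera calls.

## Task

Re-centre the parts diverter: pick up the orange code scanner and hold it in the air, steady for a good second, with its red window aimed squarely at the middle of the code label on the sloped console, about a hand's breadth away; then stand the scanner upright back on its round black mat and let go. After that take the flap by its yellow handle bar, swing it from the side it has dropped to up to its tipping point (upright, where it would fall neither way) and finish while still gripping the bar and holding the flap still there; leave the other things on the bench where they are.

Things in the scene. Friction and masses are not known exactly. Their poses are not given: they have to be found in the camera images.
- scanner: Loose upright code scanner, 0.2 to 0.45 kg: black foot 64 mm across, grey stem, orange box head 70 x 34 x 45 mm pitched 45 deg down to +x. Origin: centre of the foot's underside; z up, x where it looks, y across the head. Head centre 135 mm above the origin on the stem axis, flat upright sides 34 mm apart along y (grip these from above), top edge at 176 mm.
- scan_window: Dark red window (26 x 30 mm) in the lower front end of the scanner's head; origin in its middle, at (24.7, 0, 110.3) mm in the scanner's frame. Its x axis is the beam, straight out of the window: 45 degrees downward and forward (towards the scanner's +x) while the scanner is upright; y as the scanner's y.
- mat: Round black rubber mat, 140 mm across, 4 mm thick, flat on the bench and fixed, on the robot's left or right; the scanner's place. Origin at the centre of its underside. The scanner starts standing on it.
- label: White code label with black bars, 48 x 64 mm, on the sloped grey console at the robot's side of the diverter, 75 mm above the bench, fixed. Origin at its centre; z is its outward normal, which leans 45 degrees up from level towards the robot (-x of the diverter); y is the diverter's y.
- diverter: Fixed steel diverter. Origin: centre of underside; x along the flap's hinge, away from the robot, z up. End plates 110 mm high at x = -82 and 82 mm; console with the label at its -x side, to 105 mm high; feed chute at +x, to 185 mm high; blue bin at +y and red bin at -y, each 180 x 140 x 60 mm, centred 200 mm out.
- flap_hinge (a point): Middle of the flap's hinge line, 70 mm above the bench on the diverter's z axis; the hinge runs along the diverter's x.
- flap_handle (a point): Middle of the yellow round handle bar on the flap: bar 14 mm across, 104 mm long, along the diverter's x, carried 135 mm from the hinge on two 10 mm posts 92 mm apart; the free space between bar and the flap panel's edge is 38 mm. Moves with the flap.
- flap (a joint): Flap angle about the diverter's +x: 0 = upright, the tipping point (centre of mass straight above the hinge); positive leans to -y (red bin), negative to +y (blue bin); stops at -0.6 and 0.6 rad. 0.35 kg, free hinge: it falls to a stop whenever let go; at the start it rests at either one.
- sample_tray: Bystander: blue tray 130 x 130 x 35 mm with mouldings, fixed, on the other side of the bench from the mat.
- bracket: Bystander: loose navy moulded saddle, 75 x 34 x 48 mm, lying on the bench; origin at the centre of its underside.
- ring_gauge: Bystander: loose steel ring, 60 mm across, 22 mm high; origin at the centre of its underside.
- marker_cup: Bystander: loose grey cup, 72 mm across, 85 mm high, right side of the bench; origin at the centre of its underside.
Mind the look-alikes: they are no part of the job. Of the things that look like the scanner, the largest one is meant.

How it is judged (in metres and radians):
On the way, in this order (a step that is already met when the one before it is completed fails the run):
1. the scanner, held off the mat in the fingers, is aimed at the label: window 40 to 150 mm from it, label centre within 20 mm of the beam each way, facing within 0.4 rad, still for 1 s (contact force between the fingers and scanner above 1 N and height (world z) of scanner above 0.012 m and x of label in the frame of scan_window between 0.04 and 0.15 m and y of label in the frame of scan_window between -0.02 and 0.02 m and z of label in the frame of scan_window between -0.02 and 0.02 m and angle between the x axis of scan_window and the z axis of label, either way round below 0.4 rad and linear speed of scanner below 0.03 m/s and angular speed of scanner below 0.2 rad/s), for 1 s.
2. the scanner stands upright on its mat, let go (horizontal distance between scanner and mat below 0.04 m and height (world z) of scanner below 0.008 m and angle between scanner's own z axis and vertical below 0.1 rad and contact force between each of the arm, the fingers and scanner below 0.1 N), for 0.2 s.
At the end, for the whole second after the job is handed in: The gripper still grips the flap's yellow bar (tool point within 55 mm of the bar's middle, more than 2 N) and the flap stands still within 0.07 rad of upright; the scanner stands upright on its mat, wholly on it (foot centre within 40 mm of the mat's centre), untouched (value of joint flap between -0.07 and 0.07 rad and velocity of joint flap between -0.1 and 0.1 rad/s and contact force between the fingers and diverter above 2 N and distance between the grasp point and flap_handle below 0.055 m and contact force between scanner and diverter below 0.1 N and horizontal distance between scanner and mat below 0.04 m and height (world z) of scanner below 0.008 m and angle between scanner's own z axis and vertical below 0.1 rad and contact force between the fingers and scanner below 0.1 N); the arm keeps its last pose, push and grip.
It fails at once if a loose bystander was pushed more than 30 mm (distance of any of bracket, ring_gauge, marker_cup from where it was at the start of the episode above 0.03 m).
It also fails if it takes over 58 s, if anything falls off the work surface, if the arm or the gripper's body presses on something with over 40 N, if the wrist force passes 120 N, or if a joint passes its speed limit or range.

## Working session

There is one attempt and no reset: what is moved stays moved. The work goes in short steps, Python scripts to look and compute and a tool call to move; the robot and the scene stay as the last step left them, time stands still between calls to the robot, and variables do not carry over. Pictures are saved under pics/ and viewed, at most 10 in all, crops included, and the job is handed in when it is done.

Besides the shell and the picture viewer there is one more tool, called after "Request:" as name(argument=value, ...), one argument or row to a line, values as JSON. servo_tool: Moves the arm, as the interface text tells. Its arguments: {"type":"object","properties":{"deltas":{"type":"array","items":{"type":"object","properties":{"tx":{"type":"number"},"ty":{"type":"number"},"tz":{"type":"number"},"ax":{"type":"number"},"ay":{"type":"number"},"az":{"type":"number"},"claw":{"type":"number"}}}}},"required":["deltas"]}

```bash
mkdir -p pics; cat > h.py <<'E'
from station import *
import numpy as np, cv2
def w(cam,p):
    T=np.array(calibration(cam)["cam_to_world"]); return T[:3,:3]@np.array(p)+T[:3,3]
def ray(cam,u,v):
    c=calibration(cam);K=np.array([[c["fx"],0,c["cx"]],[0,c["fy"],c["cy"]],[0,0,1.]])
    n=cv2.undistortPoints(np.array([[[u,v]]],float),K,np.array(c["dist"]))[0,0]
    T=np.array(c["cam_to_world"]);return T[:3,3],T[:3,:3]@np.array([n[0],n[1],1.])
def atz(cam,u,v,z):
    o,d=ray(cam,u,v);return o+d*(z-o[2])/d[2]
def tri(u1,u2):
    a,d=ray("scene",*u1);b,e=ray("top",*u2);s=np.linalg.lstsq(np.c_[d,-e],b-a,rcond=None)[0]
    p,q=a+d*s[0],b+e*s[1];return (p+q)/2,np.linalg.norm(p-q)
def px(cam,P):
    c=calibration(cam);K=np.array([[c["fx"],0,c["cx"]],[0,c["fy"],c["cy"]],[0,0,1.]])
    T=np.linalg.inv(np.array(c["cam_to_world"]));q=cv2.projectPoints(np.array(P,float).reshape(-1,1,3),cv2.Rodrigues(T[:3,:3])[0],T[:3,3],K,np.array(c["dist"]))[0]
    return q[:,0]
E
python3 - <<'E'
from h import *
np.set_printoptions(precision=3,suppress=True)
for c in("scene","top"):
    cv2.imwrite(f"pics/{c}0.png",capture(c)); print(c,np.array(calibration(c)["cam_to_world"]))
    for n in("scanner","scan_window","mat","label","diverter","flap_handle","bracket","ring_gauge","marker_cup","sample_tray"):
        for r in recognise(n,c)[:4]: print(n,round(r["confidence"],2),w(c,r["xyz"]),px(c,w(c,r["xyz"]))[0])
E
```

```text
scene [[-0.647  0.557 -0.52   1.252]
 [ 0.762  0.478 -0.436  0.593]
 [ 0.006 -0.679 -0.734  1.139]
 [ 0.     0.     0.     1.   ]]
scanner 0.84 [ 0.388 -0.447  0.082] [233.007 152.644]
scanner 0.64 [ 0.401 -0.314  0.11 ] [262.329 166.737]
scanner 0.57 [ 0.524 -0.343  0.081] [223.612 192.646]
mat 0.82 [ 0.391 -0.291  0.01 ] [272.481 195.549]
mat 0.46 [0.542 0.01  0.08 ] [319.165 261.07 ]
mat 0.2 [0.426 0.317 0.024] [449.457 312.341]
label 0.63 [0.689 0.02  0.054] [281.223 307.035]
label 0.46 [ 0.533 -0.445  0.02 ] [198.751 194.403]
label 0.4 [0.541 0.009 0.08 ] [319.121 260.809]
diverter 0.21 [0.69  0.02  0.057] [281.228 306.454]
flap_handle 0.78 [ 0.662 -0.031  0.121] [271.831 270.645]
bracket 0.52 [ 0.531 -0.447  0.019] [199.088 194.24 ]
ring_gauge 0.64 [0.526 0.434 0.02 ] [470.896 369.884]
marker_cup 0.93 [ 0.627 -0.42   0.061] [176.664 205.286]
marker_cup 0.64 [0.687 0.018 0.053] [281.444 306.47 ]
sample_tray 0.71 [0.425 0.318 0.022] [450.002 312.948]
sample_tray 0.46 [ 0.624 -0.421  0.063] [177.208 204.154]
top [[-0.011 -0.987  0.161  0.302]
 [-1.     0.011 -0.001 -0.009]
 [-0.001 -0.161 -0.987  1.483]
 [ 0.     0.     0.     1.   ]]
scanner 0.84 [ 0.515 -0.34   0.104] [449.302 250.724]
scanner 0.75 [ 0.388 -0.315  0.144] [445.33  300.715]
scanner 0.73 [ 0.374 -0.442  0.098] [492.12  306.786]
scanner 0.53 [ 0.627 -0.436  0.044] [477.979 211.863]
mat 0.56 [ 0.374 -0.293  0.001] [425.108 309.634]
label 0.97 [0.543 0.009 0.08 ] [309.406 242.659]
diverter 0.75 [ 0.674 -0.009  0.053] [315.91  195.305]
flap_handle 0.93 [ 0.658 -0.034  0.12 ] [326.111 194.322]
bracket 0.58 [ 0.537 -0.449  0.022] [482.314 246.936]
ring_gauge 0.72 [0.523 0.432 0.021] [150.31  255.914]
ring_gauge 0.54 [ 0.63  -0.437  0.044] [478.268 210.945]
marker_cup 0.64 [ 0.628 -0.439  0.046] [479.083 211.352]
sample_tray 0.85 [0.421 0.319 0.016] [191.789 293.949]
```

```bash
python3 - <<'E'
import cv2
a=cv2.imread("pics/scene0.png");b=cv2.imread("pics/top0.png")
cv2.imwrite("pics/s_crop.png",cv2.resize(a[90:390,140:540],None,fx=2,fy=2,interpolation=3))
cv2.imwrite("pics/t_crop.png",cv2.resize(b[150:350,270:530],None,fx=3,fy=3,interpolation=3))
E
```

```text
(no output)
```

View pics/s_crop.png

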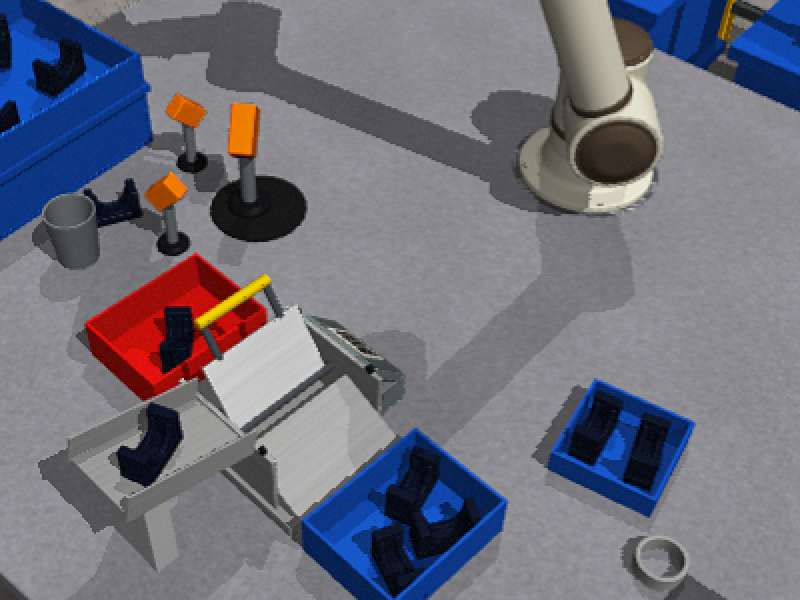

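View pics/t_crop.png

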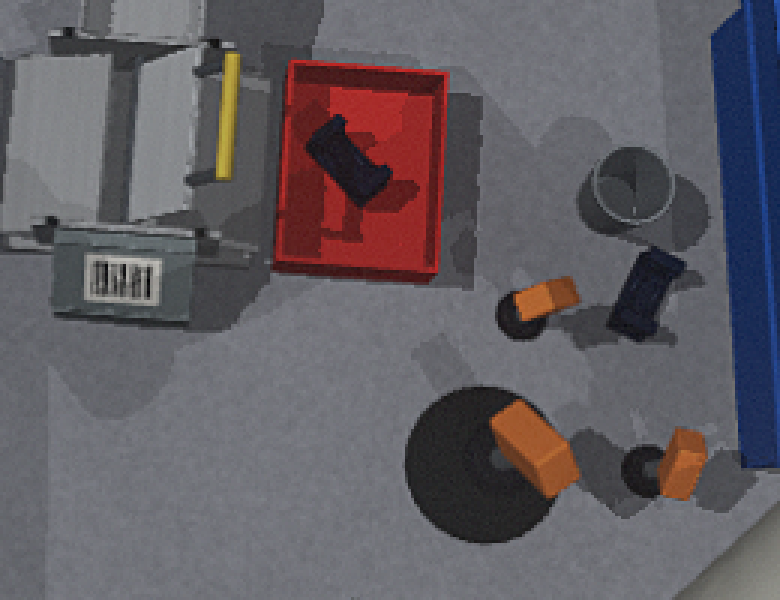

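The real scanner is the large one, on the mat: its head is at scene crop (243,130) and top crop (535,450). The flap leans to the red bin, with the yellow bar at top crop (228,115), and the label is at top crop (122,280). Next I fit the scanner pose to the orange masks in both views, then the mat, label and bar.

```bash
cat > fit.py <<'E'
from h import *
from scipy.optimize import minimize
S=np.sqrt(.5)
def head(p):
    x,y,z0,yaw=p
    L=np.array([[a*35,b*17,c*22.5] for a in(-1,1) for b in(-1,1) for c in(-1,1)])/1000
    ex=np.array([S,0,-S]);ez=np.array([S,0,S])
    P=L[:,:1]*ex+L[:,1:2]*[0,1,0]+L[:,2:]*ez+[0,0,.135]
    c,s=np.cos(yaw),np.sin(yaw)
    return P@np.array([[c,-s,0],[s,c,0],[0,0,1]]).T+[x,y,z0]
def omask(im,near):
    h=cv2.cvtColor(im,cv2.COLOR_BGR2HSV);m=cv2.inRange(h,(4,130,70),(20,255,255))
    n,l,st,ce=cv2.connectedComponentsWithStats(m)
    i=min((i for i in range(1,n) if st[i,4]>60),key=lambda i:np.linalg.norm(ce[i]-near))
    return l==i
def sil(cam,P,k=4):
    m=np.zeros((480*k,640*k),np.uint8);q=cv2.convexHull((((px(cam,P)+.5)*k)).astype(np.int32))
    cv2.fillConvexPoly(m,q,255);return cv2.resize(m,(640,480),interpolation=cv2.INTER_AREA)/255.
def fit(M,p0):
    f=lambda p:sum(np.abs(sil(c,head(p))-M[c]).sum() for c in M)
    r=[minimize(f,[*p0,.004,a],method="Nelder-Mead",options=dict(initial_simplex=np.array([[*p0,.004,a]]*5)+np.vstack([np.zeros(4),np.diag([.012,.012,.006,.3])]),maxiter=160)) for a in np.arange(8)*np.pi/4]
    return sorted(r,key=lambda r:r.fun)
E
python3 - <<'E'
from fit import *
np.set_printoptions(precision=4,suppress=True)
I={c:cv2.imread(f"pics/{c}0.png") for c in("scene","top")}
M={"scene":omask(I["scene"],(262,157)),"top":omask(I["top"],(448,300))}
print([m.sum() for m in M.values()])
for r in fit(M,(.39,-.305))[:4]: print(r.fun,r.x)
# mat ellipse in both
for c,n in(("scene",(270,195)),("top",(431,304))):
    g=I[c].max(2);m=(g<62).astype(np.uint8);k,l,st,ce=cv2.connectedComponentsWithStats(m)
    i=min((i for i in range(1,k) if st[i,4]>300),key=lambda i:np.linalg.norm(ce[i]-n))
    h=cv2.convexHull(np.argwhere(l==i)[:,::-1].astype(np.int32));e=cv2.fitEllipse(h);print(c,"mat",st[i],e,atz(c,*e[0],.004))
# yellow
B={}
for c in I:
    h=cv2.cvtColor(I[c],cv2.COLOR_BGR2HSV);m=cv2.inRange(h,(22,130,80),(35,255,255))
    k,l,st,ce=cv2.connectedComponentsWithStats(m);n=(256,240) if c=="scene" else (346,189)
    i=min((i for i in range(1,k) if st[i,4]>50),key=lambda i:np.linalg.norm(ce[i]-n))
    (cc,wh,a)=cv2.minAreaRect(np.argwhere(l==i)[:,::-1].astype(np.int32));b=cv2.boxPoints((cc,wh,a));
    d=(b[1]-b[0],b[2]-b[1]);d=max(d,key=np.linalg.norm);d=d/np.linalg.norm(d)*(max(wh)+1)/2
    B[c]=(np.array(cc),d);print(c,"bar",cc,wh,d,st[i])
print(tri(B["scene"][0],B["top"][0]))
for s in(1,-1):
  for t in(1,-1): print(s,t,tri(B["scene"][0]+s*B["scene"][1],B["top"][0]+t*B["top"][1]))
L={}
capture("scene");capture("top")
for c in I:
    for r in trace("label",c)[:3]:
        m=r["mask"];q=np.argwhere(m)[:,::-1].astype(np.int32);print(c,"label",r["confidence"],m.sum(),cv2.minAreaRect(q),cv2.boxPoints(cv2.minAreaRect(q)).tolist())
        L.setdefault(c,[]).append(cv2.minAreaRect(q)[0])
for a in L.get("scene",[]):
    print(tri(a,L["top"][0]))
print(atz("top",*L["top"][0],.075))
s=sense();print(s["time_s"],s["tcp_pos"],np.array(s["ee_rot"]))
E
```

```text
[np.int64(377), np.int64(544)]
115.87843137254902 [ 0.3914 -0.3237  0.0056  0.6161]
117.36470588235294 [ 0.3912 -0.3237  0.0059  6.903 ]
119.23137254901961 [ 0.3937 -0.3207  0.0094  0.618 ]
179.70980392156864 [ 0.3921 -0.3225  0.0056  3.8704]
scene mat [ 245  178   48   33 1168] ((268.643798828125, 193.90016174316406), (32.68549728393555, 47.78291702270508), 87.29600524902344) [ 0.3892 -0.3088  0.004 ]
top mat [ 405  279   51   52 1643] ((430.70501708984375, 304.5757141113281), (51.447696685791016, 53.04670715332031), 135.1476593017578) [ 0.3873 -0.3081  0.004 ]
scene bar (256.0869445800781, 240.13265991210938) (6.085975646972656, 43.265228271484375) [ 18.5131 -12.1292] [238 227  37  28 244]
top bar (345.6015319824219, 188.07867431640625) (5.3435282707214355, 42.2495002746582) [  1.5407 -21.5698] [342 167   8  43 225]
(array([ 0.6566, -0.0803,  0.1847]), np.float64(0.0009038528070835445))
1 1 (array([ 0.6664, -0.0532,  0.2613]), np.float64(0.0650378583266356))
1 -1 (array([ 0.603 , -0.0747,  0.1861]), np.float64(0.0011373609984813566))
-1 1 (array([ 0.71  , -0.0851,  0.1853]), np.float64(0.001036244760479354))
-1 -1 (array([ 0.6465, -0.1078,  0.1074]), np.float64(0.07461123080708215))
scene label 0.42 92 ((318.8770751953125, 262.14752197265625), (21.510196685791016, 4.993438243865967), 39.80556869506836) [[309.01641845703125, 257.1802978515625], [312.213134765625, 253.34425354003906], [328.73773193359375, 267.11474609375], [325.541015625, 270.9508056640625]]
top label 0.56 390 ((310.0, 243.0), (16.0, 24.0), 90.0) [[298.0, 235.0], [322.0, 235.0], [322.0, 251.0], [298.0, 251.0]]
(array([0.5425, 0.0083, 0.0757]), np.float64(0.0020500001166130076))
[0.5432 0.0074 0.075 ]
1.3 [ 0.249  -0.5732  0.2413] [[-0.9172 -0.3985  0.    ]
 [-0.3985  0.9172 -0.    ]
 [ 0.     -0.     -1.    ]]
```

```bash
python3 - <<'E'
from fit import *
out=[]
for c,(u,v) in (("scene",(262,165)),("top",(445,300))):
    im=cv2.imread(f"pics/{c}0.png");u0,v0=u-25,v-37
    z=cv2.resize(im[v0:v0+75,u0:u0+50],None,fx=8,fy=8,interpolation=cv2.INTER_NEAREST)
    for p,col in(((.3914,-.3237,.0045,.616),(255,0,0)),((.3921,-.3225,.0045,3.87),(0,255,0))):
        P=head(p);q=((px(c,P)+.5-[u0,v0])*8).astype(int)
        for i in range(8):
            for j in(1,2,4):
                if not i&j: cv2.line(z,tuple(q[i].tolist()),tuple(q[i|j].tolist()),col,1)
        t=np.linspace(0,6.3,60);C=np.c_[p[0]+.032*np.cos(t),p[1]+.032*np.sin(t),0*t+.006]
        cv2.polylines(z,[((px(c,C)+.5-[u0,v0])*8).astype(np.int32)],1,col,1)
    out.append(z)
cv2.imwrite("pics/ov.png",np.hstack(out))
E
```

```text
(no output)
```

View pics/ov.png

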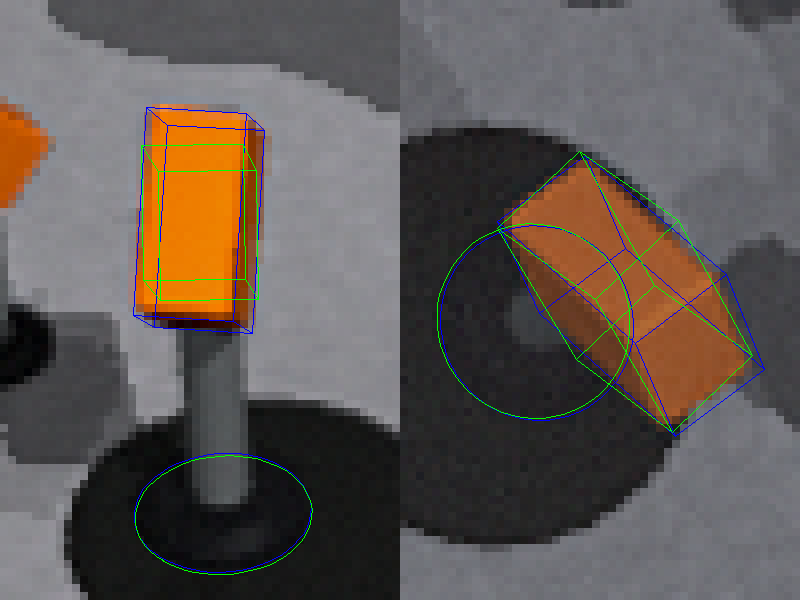

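The overlay (blue, yaw 0.616) matches both views, and the dark window end shows at the bottom of the head (scene side, around 195,323). I refine this once with a wider orange mask and a fixed height, then compute the grasp.

```bash
python3 - <<'E'
from fit import *
np.set_printoptions(precision=4,suppress=True)
M={}
for c,n in(("scene",(262,157)),("top",(448,300))):
    im=cv2.imread(f"pics/{c}0.png");h=cv2.cvtColor(im,cv2.COLOR_BGR2HSV);m=cv2.inRange(h,(0,90,25),(22,255,255))
    k,l,st,ce=cv2.connectedComponentsWithStats(m);i=min((i for i in range(1,k) if st[i,4]>60),key=lambda i:np.linalg.norm(ce[i]-n));M[c]=l==i
    print(st[i])
f=lambda p:sum(np.abs(sil(c,head([p[0],p[1],.004,p[2]]))-M[c]).sum() for c in M)
for a in(.4,.6,.8,3.5,3.8):
    r=minimize(f,[.391,-.323,a],method="Nelder-Mead",options=dict(initial_simplex=np.array([[.391,-.323,a]]*4)+np.vstack([np.zeros(3),np.diag([.01,.01,.25])])));print(r.fun,r.x)
E
```

```text
[254 141  16  28 399]
[433 283  31  34 573]
88.50196078431372 [ 0.3914 -0.3229  0.5941]
88.75294117647059 [ 0.3913 -0.3228  0.5957]
92.06666666666666 [ 0.3911 -0.3231  0.5754]
180.80392156862746 [ 0.3918 -0.3223  3.8416]
182.478431372549 [ 0.3923 -0.3219  3.8488]
```

Request:
servo_tool(
  deltas=[
    {"tx": -12,"ty": 9,"az": -0.01,"claw": 87},
    {"tx": -36,"ty": 27,"az": -0.03,"claw": 87},
    {"tx": -64,"ty": 48,"az": -0.05,"claw": 87},
    {"tx": -95,"ty": 71,"az": -0.08,"claw": 87},
    {"tx": -126,"ty": 95,"az": -0.1,"claw": 87},
    {"tx": -157,"ty": 118,"az": -0.13,"claw": 87},
    {"tx": -186,"ty": 140,"az": -0.15,"claw": 87},
    {"tx": -210,"ty": 158,"az": -0.17,"claw": 87},
    {"tx": -224,"ty": 168,"az": -0.185,"claw": 87},
    {"tx": -230,"ty": 172.7,"az": -0.185,"claw": 87},
    {"tx": -230,"ty": 172.7,"az": -0.185,"claw": 87},
    {"tx": -230,"ty": 172.7,"az": -0.185,"claw": 87},
  ],
)

```text
schema error: expected keys tx, ty, tz, ax, ay, az, claw
```

Request:
servo_tool(
  deltas=[
    {"tx": -12,"ty": 9,"tz": 0,"ax": 0,"ay": 0,"az": -0.01,"claw": 87},
    {"tx": -36,"ty": 27,"tz": 0,"ax": 0,"ay": 0,"az": -0.03,"claw": 87},
    {"tx": -64,"ty": 48,"tz": 0,"ax": 0,"ay": 0,"az": -0.05,"claw": 87},
    {"tx": -95,"ty": 71,"tz": 0,"ax": 0,"ay": 0,"az": -0.08,"claw": 87},
    {"tx": -126,"ty": 95,"tz": 0,"ax": 0,"ay": 0,"az": -0.1,"claw": 87},
    {"tx": -157,"ty": 118,"tz": 0,"ax": 0,"ay": 0,"az": -0.13,"claw": 87},
    {"tx": -186,"ty": 140,"tz": 0,"ax": 0,"ay": 0,"az": -0.15,"claw": 87},
    {"tx": -210,"ty": 158,"tz": 0,"ax": 0,"ay": 0,"az": -0.17,"claw": 87},
    {"tx": -224,"ty": 168,"tz": 0,"ax": 0,"ay": 0,"az": -0.185,"claw": 87},
    {"tx": -230,"ty": 172.7,"tz": 0,"ax": 0,"ay": 0,"az": -0.185,"claw": 87},
    {"tx": -230,"ty": 172.7,"tz": 0,"ax": 0,"ay": 0,"az": -0.185,"claw": 87},
    {"tx": -230,"ty": 172.7,"tz": 0,"ax": 0,"ay": 0,"az": -0.185,"claw": 87},
  ],
)

```text
time_s: 2.3
tcp_pos: [0.3911, -0.3231, 0.2414]
ee_rot: [[-0.828, -0.561, 0.0], [-0.561, 0.828, -0.0], [0.0, -0.0, -1.0]]
wrist_force: [-1.3, -0.0, -0.1]
gripper_width: 0.996
gripper_force: 0.0
```

Request:
servo_tool(
  deltas=[
    {"tx": 0,"ty": 0,"tz": 10,"ax": 0,"ay": 0,"az": 0,"claw": 87},
    {"tx": 0,"ty": 0,"tz": 25,"ax": 0,"ay": 0,"az": 0,"claw": 87},
    {"tx": 0,"ty": 0,"tz": 42,"ax": 0,"ay": 0,"az": 0,"claw": 87},
    {"tx": 0,"ty": 0,"tz": 60,"ax": 0,"ay": 0,"az": 0,"claw": 87},
    {"tx": 0,"ty": 0,"tz": 76,"ax": 0,"ay": 0,"az": 0,"claw": 87},
    {"tx": 0,"ty": 0,"tz": 88,"ax": 0,"ay": 0,"az": 0,"claw": 87},
    {"tx": 0,"ty": 0,"tz": 95,"ax": 0,"ay": 0,"az": 0,"claw": 87},
    {"tx": 0,"ty": 0,"tz": 95,"ax": 0,"ay": 0,"az": 0,"claw": 87},
    {"tx": 0,"ty": 0,"tz": 95,"ax": 0,"ay": 0,"az": 0,"claw": 60},
    {"tx": 0,"ty": 0,"tz": 95,"ax": 0,"ay": 0,"az": 0,"claw": 50},
    {"tx": 0,"ty": 0,"tz": 95,"ax": 0,"ay": 0,"az": 0,"claw": 42},
    {"tx": 0,"ty": 0,"tz": 95,"ax": 0,"ay": 0,"az": 0,"claw": 36},
  ],
)

```text
time_s: 3.3
tcp_pos: [0.3915, -0.3234, 0.147]
ee_rot: [[-0.828, -0.56, 0.002], [-0.56, 0.828, -0.001], [-0.001, -0.001, -1.0]]
wrist_force: [-0.0, -0.2, -0.7]
gripper_width: 0.78
gripper_force: 0.0
```

Request:
servo_tool(
  deltas=[
    {"tx": 0,"ty": 0,"tz": 0,"ax": 0,"ay": 0,"az": 0,"claw": 30},
    {"tx": 0,"ty": 0,"tz": 0,"ax": 0,"ay": 0,"az": 0,"claw": 20},
    {"tx": 0,"ty": 0,"tz": 0,"ax": 0,"ay": 0,"az": 0,"claw": 10},
    {"tx": 0,"ty": 0,"tz": 0,"ax": 0,"ay": 0,"az": 0,"claw": 0},
    {"tx": 0,"ty": 0,"tz": 0,"ax": 0,"ay": 0,"az": 0,"claw": 0},
    {"tx": 0,"ty": 0,"tz": 0,"ax": 0,"ay": 0,"az": 0,"claw": 0},
    {"tx": 0,"ty": 0,"tz": 0,"ax": 0,"ay": 0,"az": 0,"claw": 0},
    {"tx": 0,"ty": 0,"tz": 0,"ax": 0,"ay": 0,"az": 0,"claw": 0},
  ],
)

```text
time_s: 3.97
tcp_pos: [0.3913, -0.3232, 0.1463]
ee_rot: [[-0.828, -0.56, 0.0], [-0.56, 0.828, -0.0], [-0.0, -0.0, -1.0]]
wrist_force: [-0.2, -0.1, -0.2]
gripper_width: 0.386
gripper_force: 29.9
```

Request:
servo_tool(
  deltas=[
    {"tx": 0,"ty": 0,"tz": -4,"ax": 0,"ay": 0,"az": 0,"claw": 0},
    {"tx": 0,"ty": 0,"tz": -12,"ax": 0,"ay": 0,"az": 0,"claw": 0},
    {"tx": 0,"ty": 0,"tz": -24,"ax": 0,"ay": 0,"az": 0,"claw": 0},
    {"tx": 0,"ty": 0,"tz": -38,"ax": 0,"ay": 0,"az": 0,"claw": 0},
    {"tx": 0,"ty": 0,"tz": -50,"ax": 0,"ay": 0,"az": 0,"claw": 0},
    {"tx": 0,"ty": 0,"tz": -57,"ax": 0,"ay": 0,"az": 0,"claw": 0},
    {"tx": 0,"ty": 0,"tz": -60,"ax": 0,"ay": 0,"az": 0,"claw": 0},
    {"tx": 0,"ty": 0,"tz": -60,"ax": 0,"ay": 0,"az": 0,"claw": 0},
    {"tx": 0,"ty": 0,"tz": -60,"ax": 0,"ay": 0,"az": 0,"claw": 0},
  ],
)

```text
time_s: 4.72
tcp_pos: [0.3907, -0.3229, 0.2057]
ee_rot: [[-0.828, -0.56, -0.001], [-0.56, 0.828, 0.001], [0.0, 0.001, -1.0]]
wrist_force: [0.6, 0.2, -4.6]
gripper_width: 0.39
gripper_force: 29.9
```

Request:
servo_tool(
  deltas=[
    {"tx": -9,"ty": 10,"tz": 0,"ax": 0,"ay": 0,"az": 0.02,"claw": 0},
    {"tx": -27,"ty": 30,"tz": 0,"ax": 0,"ay": 0,"az": 0.08,"claw": 0},
    {"tx": -50,"ty": 55,"tz": 0,"ax": 0,"ay": 0,"az": 0.15,"claw": 0},
    {"tx": -75,"ty": 82,"tz": 0,"ax": 0,"ay": 0,"az": 0.22,"claw": 0},
    {"tx": -100,"ty": 110,"tz": 0,"ax": 0,"ay": 0,"az": 0.3,"claw": 0},
    {"tx": -125,"ty": 137,"tz": 0,"ax": 0,"ay": 0,"az": 0.37,"claw": 0},
    {"tx": -150,"ty": 165,"tz": 0,"ax": 0,"ay": 0,"az": 0.45,"claw": 0},
    {"tx": -175,"ty": 192,"tz": 2,"ax": 0,"ay": 0,"az": 0.53,"claw": 0},
    {"tx": -197,"ty": 217,"tz": 7,"ax": 0,"ay": 0,"az": 0.59,"claw": 0},
    {"tx": -215,"ty": 237,"tz": 13,"ax": 0,"ay": 0,"az": 0.64,"claw": 0},
    {"tx": -227,"ty": 250,"tz": 18,"ax": 0,"ay": 0,"az": 0.68,"claw": 0},
    {"tx": -231.8,"ty": 254.8,"tz": 21,"ax": 0,"ay": 0,"az": 0.691,"claw": 0},
  ],
)

```text
time_s: 5.72
tcp_pos: [0.4401, 0.0198, 0.1841]
ee_rot: [[-0.996, 0.095, -0.002], [0.095, 0.996, -0.0], [0.002, -0.0, -1.0]]
wrist_force: [0.6, -0.4, -3.8]
gripper_width: 0.388
gripper_force: 30.0
```

Request:
servo_tool(
  deltas=[
    {"tx": 0,"ty": 0,"tz": 0,"ax": 0,"ay": 0,"az": 0,"claw": 0},
    {"tx": 0,"ty": 0,"tz": 0,"ax": 0,"ay": 0,"az": 0,"claw": 0},
    {"tx": 0,"ty": 0,"tz": 0,"ax": 0,"ay": 0,"az": 0,"claw": 0},
    {"tx": 0,"ty": 0,"tz": 0,"ax": 0,"ay": 0,"az": 0,"claw": 0},
  ],
)

```text
time_s: 6.05
tcp_pos: [0.4402, 0.0167, 0.1853]
ee_rot: [[-0.995, 0.097, -0.0], [0.097, 0.995, -0.0], [0.0, -0.0, -1.0]]
wrist_force: [-0.1, 0.1, -3.5]
gripper_width: 0.387
gripper_force: 30.0
```

```bash
python3 - <<'E'
from fit import *
s=sense();print(s["time_s"],s["tcp_pos"],s["gripper_force"],s["wrist_force"])
x,y,z=s["tcp_pos"];out=[]
for c in("scene","top"):
    im=capture(c);cv2.imwrite(f"pics/{c}1.png",im)
    p=(x,y,z-.1423,-.0965);u0,v0=(px(c,[[x,y,z-.06]])[0]-[25,37]).astype(int)
    Z=cv2.resize(im[v0:v0+75,u0:u0+50],None,fx=8,fy=8,interpolation=cv2.INTER_NEAREST)
    q=((px(c,head(p))+.5-[u0,v0])*8).astype(int)
    for i in range(8):
        for j in(1,2,4):
            if not i&j: cv2.line(Z,tuple(q[i].tolist()),tuple(q[i|j].tolist()),(255,0,0),1)
    t=np.linspace(0,6.3,60);C=np.c_[p[0]+.032*np.cos(t),p[1]+.032*np.sin(t),0*t+p[2]]
    cv2.polylines(Z,[((px(c,C)+.5-[u0,v0])*8).astype(np.int32)],1,(0,255,0),1)
    out.append(Z)
cv2.imwrite("pics/ov1.png",np.hstack(out))
E
```

```text
6.05 [0.44021769 0.01674957 0.18534287] 29.971906067803502 [-0.06661018  0.05241857 -3.48515752]
```

View pics/ov1.png

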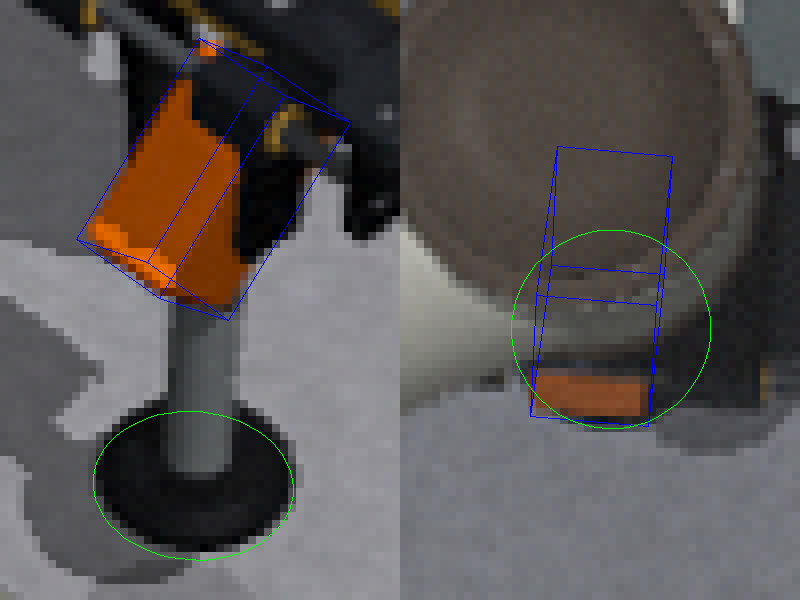

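The overlay agrees to about 1 px: head at scene (160,190), foot at (195,480), looking towards the console. Now I hold the aim.

Request:
servo_tool(
  deltas=[
    {"tx": 0,"ty": 0,"tz": 0,"ax": 0,"ay": 0,"az": 0,"claw": 0},
    {"tx": 0,"ty": 0,"tz": 0,"ax": 0,"ay": 0,"az": 0,"claw": 0},
    {"tx": 0,"ty": 0,"tz": 0,"ax": 0,"ay": 0,"az": 0,"claw": 0},
    {"tx": 0,"ty": 0,"tz": 0,"ax": 0,"ay": 0,"az": 0,"claw": 0},
    {"tx": 0,"ty": 0,"tz": 0,"ax": 0,"ay": 0,"az": 0,"claw": 0},
    {"tx": 0,"ty": 0,"tz": 0,"ax": 0,"ay": 0,"az": 0,"claw": 0},
    {"tx": 0,"ty": 0,"tz": 0,"ax": 0,"ay": 0,"az": 0,"claw": 0},
    {"tx": 0,"ty": 0,"tz": 0,"ax": 0,"ay": 0,"az": 0,"claw": 0},
    {"tx": 0,"ty": 0,"tz": 0,"ax": 0,"ay": 0,"az": 0,"claw": 0},
    {"tx": 0,"ty": 0,"tz": 0,"ax": 0,"ay": 0,"az": 0,"claw": 0},
    {"tx": 0,"ty": 0,"tz": 0,"ax": 0,"ay": 0,"az": 0,"claw": 0},
    {"tx": 0,"ty": 0,"tz": 0,"ax": 0,"ay": 0,"az": 0,"claw": 0},
  ],
)

```text
time_s: 7.15
tcp_pos: [0.4404, 0.0178, 0.1853]
ee_rot: [[-0.995, 0.096, 0.0], [0.096, 0.995, 0.0], [-0.0, 0.0, -1.0]]
wrist_force: [-0.2, 0.9, -4.0]
gripper_width: 0.389
gripper_force: 30.0
```

Request:
servo_tool(
  deltas=[
    {"tx": 0,"ty": 0,"tz": 0,"ax": 0,"ay": 0,"az": 0,"claw": 0},
    {"tx": 0,"ty": 0,"tz": 0,"ax": 0,"ay": 0,"az": 0,"claw": 0},
    {"tx": 0,"ty": 0,"tz": 0,"ax": 0,"ay": 0,"az": 0,"claw": 0},
    {"tx": 0,"ty": 0,"tz": 0,"ax": 0,"ay": 0,"az": 0,"claw": 0},
    {"tx": 0,"ty": 0,"tz": 0,"ax": 0,"ay": 0,"az": 0,"claw": 0},
    {"tx": 0,"ty": 0,"tz": 0,"ax": 0,"ay": 0,"az": 0,"claw": 0},
    {"tx": 0,"ty": 0,"tz": 0,"ax": 0,"ay": 0,"az": 0,"claw": 0},
    {"tx": 0,"ty": 0,"tz": 0,"ax": 0,"ay": 0,"az": 0,"claw": 0},
    {"tx": 0,"ty": 0,"tz": 0,"ax": 0,"ay": 0,"az": 0,"claw": 0},
    {"tx": 0,"ty": 0,"tz": 0,"ax": 0,"ay": 0,"az": 0,"claw": 0},
    {"tx": 0,"ty": 0,"tz": 0,"ax": 0,"ay": 0,"az": 0,"claw": 0},
    {"tx": 0,"ty": 0,"tz": 0,"ax": 0,"ay": 0,"az": 0,"claw": 0},
  ],
)

```text
time_s: 8.15
tcp_pos: [0.4404, 0.0177, 0.1852]
ee_rot: [[-0.995, 0.096, -0.0], [0.096, 0.995, -0.0], [0.0, -0.0, -1.0]]
wrist_force: [-0.9, -0.6, -4.6]
gripper_width: 0.389
gripper_force: 30.0
```

Request:
servo_tool(
  deltas=[
    {"tx": 0,"ty": -10,"tz": -5,"ax": 0,"ay": 0,"az": 0,"claw": 0},
    {"tx": 2,"ty": -32,"tz": -12,"ax": 0,"ay": 0,"az": 0,"claw": 0},
    {"tx": 4,"ty": -62,"tz": -18,"ax": 0,"ay": 0,"az": 0,"claw": 0},
    {"tx": 6,"ty": -96,"tz": -20,"ax": 0,"ay": 0,"az": 0,"claw": 0},
    {"tx": 8,"ty": -132,"tz": -20,"ax": 0,"ay": 0,"az": 0,"claw": 0},
    {"tx": 10,"ty": -168,"tz": -20,"ax": 0,"ay": 0,"az": 0,"claw": 0},
    {"tx": 13,"ty": -204,"tz": -20,"ax": 0,"ay": 0,"az": 0,"claw": 0},
    {"tx": 15,"ty": -240,"tz": -20,"ax": 0,"ay": 0,"az": 0,"claw": 0},
    {"tx": 17,"ty": -274,"tz": -20,"ax": 0,"ay": 0,"az": 0,"claw": 0},
    {"tx": 19,"ty": -302,"tz": -20,"ax": 0,"ay": 0,"az": 0,"claw": 0},
    {"tx": 20,"ty": -321,"tz": -20,"ax": 0,"ay": 0,"az": 0,"claw": 0},
    {"tx": 20.8,"ty": -329.6,"tz": -20,"ax": 0,"ay": 0,"az": 0,"claw": 0},
  ],
)

```text
time_s: 9.15
tcp_pos: [0.3872, -0.311, 0.2053]
ee_rot: [[-0.995, 0.099, -0.0], [0.099, 0.995, -0.001], [0.0, -0.001, -1.0]]
wrist_force: [0.7, 0.2, -4.6]
gripper_width: 0.391
gripper_force: 30.0
```

Request:
servo_tool(
  deltas=[
    {"tx": 0,"ty": 0,"tz": 0,"ax": 0,"ay": 0,"az": 0,"claw": 0},
    {"tx": 0,"ty": 0,"tz": 5,"ax": 0,"ay": 0,"az": 0,"claw": 0},
    {"tx": 0,"ty": 0,"tz": 15,"ax": 0,"ay": 0,"az": 0,"claw": 0},
    {"tx": 0,"ty": 0,"tz": 27,"ax": 0,"ay": 0,"az": 0,"claw": 0},
    {"tx": 0,"ty": 0,"tz": 38,"ax": 0,"ay": 0,"az": 0,"claw": 0},
    {"tx": 0,"ty": 0,"tz": 47,"ax": 0,"ay": 0,"az": 0,"claw": 0},
    {"tx": 0,"ty": 0,"tz": 53,"ax": 0,"ay": 0,"az": 0,"claw": 0},
    {"tx": 0,"ty": 0,"tz": 56,"ax": 0,"ay": 0,"az": 0,"claw": 0},
    {"tx": 0,"ty": 0,"tz": 57.5,"ax": 0,"ay": 0,"az": 0,"claw": 0},
    {"tx": 0,"ty": 0,"tz": 58.5,"ax": 0,"ay": 0,"az": 0,"claw": 0},
    {"tx": 0,"ty": 0,"tz": 58.5,"ax": 0,"ay": 0,"az": 0,"claw": 0},
    {"tx": 0,"ty": 0,"tz": 58.5,"ax": 0,"ay": 0,"az": 0,"claw": 0},
  ],
)

```text
time_s: 10.15
tcp_pos: [0.3883, -0.3085, 0.1472]
ee_rot: [[-0.995, 0.096, 0.001], [0.096, 0.995, -0.0], [-0.001, -0.0, -1.0]]
wrist_force: [-0.5, -0.7, -4.4]
gripper_width: 0.388
gripper_force: 30.0
```

Request:
servo_tool(
  deltas=[
    {"tx": 0,"ty": 0,"tz": 0.5,"ax": 0,"ay": 0,"az": 0,"claw": 0},
    {"tx": 0,"ty": 0,"tz": 1.0,"ax": 0,"ay": 0,"az": 0,"claw": 0},
    {"tx": 0,"ty": 0,"tz": 1.0,"ax": 0,"ay": 0,"az": 0,"claw": 0},
    {"tx": 0,"ty": 0,"tz": 1.0,"ax": 0,"ay": 0,"az": 0,"claw": 0},
  ],
)

```text
time_s: 10.48
tcp_pos: [0.3883, -0.3085, 0.1464]
ee_rot: [[-0.995, 0.096, 0.001], [0.096, 0.995, -0.001], [-0.001, -0.0, -1.0]]
wrist_force: [-1.1, 1.1, 0.7]
gripper_width: 0.391
gripper_force: 30.0
```

Contact: the weight has gone off the wrist. Release, then rise.

Request:
servo_tool(
  deltas=[
    {"tx": 0,"ty": 0,"tz": 0,"ax": 0,"ay": 0,"az": 0,"claw": 36},
    {"tx": 0,"ty": 0,"tz": 0,"ax": 0,"ay": 0,"az": 0,"claw": 42},
    {"tx": 0,"ty": 0,"tz": 0,"ax": 0,"ay": 0,"az": 0,"claw": 60},
    {"tx": 0,"ty": 0,"tz": 0,"ax": 0,"ay": 0,"az": 0,"claw": 80},
    {"tx": 0,"ty": 0,"tz": 0,"ax": 0,"ay": 0,"az": 0,"claw": 80},
    {"tx": 0,"ty": 0,"tz": 0,"ax": 0,"ay": 0,"az": 0,"claw": 80},
    {"tx": 0,"ty": 0,"tz": 0,"ax": 0,"ay": 0,"az": 0,"claw": 80},
    {"tx": 0,"ty": 0,"tz": 0,"ax": 0,"ay": 0,"az": 0,"claw": 80},
  ],
)

```text
time_s: 11.15
tcp_pos: [0.388, -0.3084, 0.1457]
ee_rot: [[-0.995, 0.096, -0.0], [0.096, 0.995, -0.0], [0.0, -0.0, -1.0]]
wrist_force: [-0.5, 0.9, 0.2]
gripper_width: 0.851
gripper_force: 0.0
```

Request:
servo_tool(
  deltas=[
    {"tx": 0,"ty": 0,"tz": -6,"ax": 0,"ay": 0,"az": 0,"claw": 80},
    {"tx": 0,"ty": 0,"tz": -20,"ax": 0,"ay": 0,"az": 0,"claw": 80},
    {"tx": 0,"ty": 0,"tz": -40,"ax": 0,"ay": 0,"az": 0,"claw": 80},
    {"tx": 0,"ty": 0,"tz": -65,"ax": 0,"ay": 0,"az": 0,"claw": 80},
    {"tx": 0,"ty": 0,"tz": -92,"ax": 0,"ay": 0,"az": 0,"claw": 80},
    {"tx": 0,"ty": 0,"tz": -120,"ax": 0,"ay": 0,"az": 0,"claw": 80},
    {"tx": 0,"ty": 0,"tz": -145,"ax": 0,"ay": 0,"az": 0,"claw": 80},
    {"tx": 0,"ty": 0,"tz": -162,"ax": 0,"ay": 0,"az": 0,"claw": 80},
    {"tx": 0,"ty": 0,"tz": -170,"ax": 0,"ay": 0,"az": 0,"claw": 80},
    {"tx": 0,"ty": 0,"tz": -170,"ax": 0,"ay": 0,"az": 0,"claw": 80},
  ],
)

```text
time_s: 11.98
tcp_pos: [0.3887, -0.3087, 0.3179]
ee_rot: [[-0.995, 0.096, 0.004], [0.096, 0.995, -0.002], [-0.004, -0.001, -1.0]]
wrist_force: [-0.2, -0.2, -0.6]
gripper_width: 0.922
gripper_force: 0.0
```

Request:
servo_tool(
  deltas=[
    {"tx": -8,"ty": 7,"tz": 0,"ax": 0,"ay": 0,"az": 0,"claw": 70},
    {"tx": -24,"ty": 20,"tz": 2,"ax": -0.04,"ay": 0,"az": 0,"claw": 70},
    {"tx": -48,"ty": 40,"tz": 5,"ax": -0.1,"ay": 0,"az": 0,"claw": 70},
    {"tx": -75,"ty": 62,"tz": 10,"ax": -0.17,"ay": 0,"az": 0,"claw": 70},
    {"tx": -102,"ty": 84,"tz": 17,"ax": -0.24,"ay": 0,"az": 0,"claw": 70},
    {"tx": -129,"ty": 106,"tz": 25,"ax": -0.31,"ay": 0,"az": 0,"claw": 70},
    {"tx": -156,"ty": 128,"tz": 34,"ax": -0.38,"ay": 0,"az": 0,"claw": 70},
    {"tx": -183,"ty": 150,"tz": 42,"ax": -0.45,"ay": 0,"az": 0,"claw": 70},
    {"tx": -208,"ty": 171,"tz": 49,"ax": -0.52,"ay": 0,"az": 0,"claw": 70},
    {"tx": -228,"ty": 188,"tz": 55,"ax": -0.57,"ay": 0,"az": 0,"claw": 70},
    {"tx": -241,"ty": 199,"tz": 58,"ax": -0.6,"ay": 0,"az": 0,"claw": 70},
    {"tx": -245.3,"ty": 202,"tz": 59,"ax": -0.6,"ay": 0,"az": 0,"claw": 70},
  ],
)

```text
time_s: 12.98
tcp_pos: [0.6525, -0.1291, 0.2515]
ee_rot: [[-0.995, 0.084, 0.048], [0.096, 0.819, 0.565], [0.008, 0.567, -0.824]]
wrist_force: [-0.3, -0.2, -0.8]
gripper_width: 0.802
gripper_force: 0.0
```

Request:
servo_tool(
  deltas=[
    {"tx": 0,"ty": 0,"tz": 0,"ax": 0,"ay": 0,"az": 0,"claw": 70},
    {"tx": 0,"ty": 0,"tz": 0,"ax": 0,"ay": 0,"az": 0,"claw": 70},
    {"tx": 0,"ty": 0,"tz": 0,"ax": 0,"ay": 0,"az": 0,"claw": 70},
    {"tx": 0,"ty": 0,"tz": 0,"ax": 0,"ay": 0,"az": 0,"claw": 70},
  ],
)

```text
time_s: 13.32
tcp_pos: [0.651, -0.1311, 0.2577]
ee_rot: [[-0.995, 0.079, 0.055], [0.096, 0.822, 0.561], [-0.001, 0.564, -0.826]]
wrist_force: [-0.4, 0.2, -0.4]
gripper_width: 0.804
gripper_force: 0.0
```

```bash
python3 - <<'E'
from fit import *
np.set_printoptions(precision=4,suppress=True)
s=sense();T=np.array(s["tcp_pos"]);R=np.array(s["ee_rot"]);print(s["time_s"],T,R)
print("bar in tool mm",R.T@(np.array([.6566,-.0803,.183])-T)*1e3)
for c in("scene","top"):
    im=capture(c);cv2.imwrite(f"pics/{c}2.png",im)
    for n in("flap_handle","scanner","mat"):
        for r in recognise(n,c)[:3]: print(c,n,r["confidence"],w(c,r["xyz"]))
a=cv2.imread("pics/scene2.png");cv2.imwrite("pics/s2c.png",cv2.resize(a[90:330,160:440],None,fx=2.5,fy=2.5))
E
```

```text
13.3167 [ 0.651  -0.1311  0.2577] [[-0.9953  0.079   0.0552]
 [ 0.0963  0.822   0.5613]
 [-0.001   0.564  -0.8258]]
bar in tool mm [-0.6031  0.0557 90.5472]
scene scanner 0.8 [ 0.3971 -0.2971  0.1214]
scene scanner 0.75 [ 0.3848 -0.4474  0.1033]
scene scanner 0.47 [ 0.5242 -0.3468  0.0135]
scene mat 0.68 [ 0.3921 -0.2888  0.0089]
top flap_handle 0.67 [ 0.6616 -0.0368  0.1215]
top scanner 0.61 [ 0.3839 -0.2985  0.1435]
top scanner 0.6 [ 0.3764 -0.4459  0.0975]
top scanner 0.58 [ 0.5138 -0.3429  0.1024]
top mat 0.66 [ 0.3772 -0.296  -0.0002]
```

View pics/s2c.png

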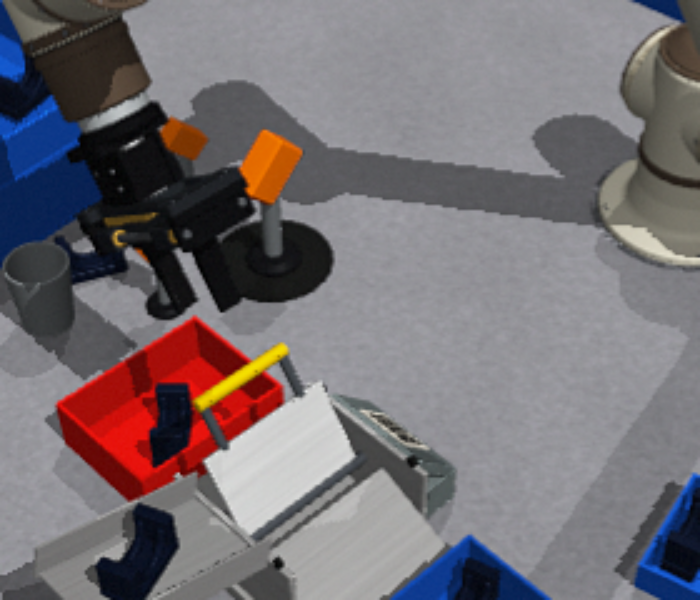

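The scanner stands upright on its mat at (272,210). The open fingers sit over the yellow bar at (240,377), along the flap. Now I advance 90 mm and close.

Request:
servo_tool(
  deltas=[
    {"tx": 0,"ty": 0,"tz": 6,"ax": 0,"ay": 0,"az": 0,"claw": 70},
    {"tx": 0,"ty": 0,"tz": 18,"ax": 0,"ay": 0,"az": 0,"claw": 70},
    {"tx": 0,"ty": 0,"tz": 34,"ax": 0,"ay": 0,"az": 0,"claw": 70},
    {"tx": 0,"ty": 0,"tz": 51,"ax": 0,"ay": 0,"az": 0,"claw": 70},
    {"tx": 0,"ty": 0,"tz": 67,"ax": 0,"ay": 0,"az": 0,"claw": 70},
    {"tx": 0,"ty": 0,"tz": 80,"ax": 0,"ay": 0,"az": 0,"claw": 70},
    {"tx": 0,"ty": 0,"tz": 87,"ax": 0,"ay": 0,"az": 0,"claw": 70},
    {"tx": 0,"ty": 0,"tz": 90,"ax": 0,"ay": 0,"az": 0,"claw": 70},
    {"tx": 0,"ty": 0,"tz": 90,"ax": 0,"ay": 0,"az": 0,"claw": 50},
    {"tx": 0,"ty": 0,"tz": 90,"ax": 0,"ay": 0,"az": 0,"claw": 35},
    {"tx": 0,"ty": 0,"tz": 90,"ax": 0,"ay": 0,"az": 0,"claw": 25},
    {"tx": 0,"ty": 0,"tz": 90,"ax": 0,"ay": 0,"az": 0,"claw": 18},
  ],
)

```text
time_s: 14.72
tcp_pos: [0.6568, -0.0808, 0.1833]
ee_rot: [[-0.995, 0.079, 0.056], [0.097, 0.822, 0.562], [-0.002, 0.564, -0.825]]
wrist_force: [0.2, -0.8, 0.0]
gripper_width: 0.584
gripper_force: 0.0
```

Request:
servo_tool(
  deltas=[
    {"tx": 0,"ty": 0,"tz": 0,"ax": 0,"ay": 0,"az": 0,"claw": 12},
    {"tx": 0,"ty": 0,"tz": 0,"ax": 0,"ay": 0,"az": 0,"claw": 5},
    {"tx": 0,"ty": 0,"tz": 0,"ax": 0,"ay": 0,"az": 0,"claw": 0},
    {"tx": 0,"ty": 0,"tz": 0,"ax": 0,"ay": 0,"az": 0,"claw": 0},
    {"tx": 0,"ty": 0,"tz": 0,"ax": 0,"ay": 0,"az": 0,"claw": 0},
    {"tx": 0,"ty": 0,"tz": 0,"ax": 0,"ay": 0,"az": 0,"claw": 0},
    {"tx": 0,"ty": 0,"tz": 0,"ax": 0,"ay": 0,"az": 0,"claw": 0},
    {"tx": 0,"ty": 0,"tz": 0,"ax": 0,"ay": 0,"az": 0,"claw": 0},
  ],
)

```text
time_s: 15.38
tcp_pos: [0.6565, -0.0805, 0.1824]
ee_rot: [[-0.995, 0.079, 0.054], [0.096, 0.822, 0.562], [0.0, 0.564, -0.826]]
wrist_force: [0.2, -1.4, -1.1]
gripper_width: 0.15
gripper_force: 30.0
```

```bash
python3 - <<'E'
from h import *
np.set_printoptions(precision=4,suppress=True)
s=sense();T=np.array(s["tcp_pos"]);R=np.array(s["ee_rot"]);print(s["time_s"],T,R,s["gripper_force"],s["gripper_width"]*87)
# circular path about hinge line; hinge point from TCP along diverter frame, radius .135, lean .6
dy=np.array([.0965,.9953,0]);e=np.array([.9953,-.0965,0])
H=np.array([.5425,.0080,0]);lat=(T-H)@dy;print("tcp lateral",lat,"lean",np.arctan2(-lat,T[2]-.07),"rad",np.hypot(lat,T[2]-.07))
r0=np.hypot(lat,T[2]-.07)
th0=np.arctan2(-lat,T[2]-.07)
for a in np.linspace(th0,0,13)[1:]:
    d=(-r0*np.sin(a)-lat)*dy+np.array([0,0,.07+r0*np.cos(a)-T[2]])
    print(R.T@d*1e3,th0-a)
E
```

```text
15.3833 [ 0.6565 -0.0805  0.1824] [[-0.9954  0.0793  0.0542]
 [ 0.0961  0.8217  0.5617]
 [ 0.      0.5643 -0.8256]] 29.99931514263153 13.07360276243598
tcp lateral -0.07706283355015417 lean 0.6010093529398647 rad 0.13627976615633497
[-0.0025  6.8227  0.1612] 0.050084112744988696
[-0.0051 13.6287  0.6638] 0.1001682254899775
[-0.0077 20.4011  1.5064] 0.1502523382349662
[-0.0104 27.1227  2.6871] 0.2003364509799549
[-0.0132 33.7768  4.2028] 0.2504205637249436
[-0.016  40.3467  6.0497] 0.30050467646993234
[-0.0189 46.8158  8.2233] 0.3505887892149211
[-0.0218 53.168  10.7179] 0.4006729019599098
[-0.0248 59.3874 13.5275] 0.4507570147048985
[-0.0278 65.4583 16.6449] 0.5008411274498872
[-0.0307 71.3655 20.0624] 0.550925240194876
[-0.0337 77.0942 23.7713] 0.6010093529398647
```

The bar is gripped: 13 mm opening, 30 N, lean 0.601 and radius 136 mm, all as expected. Now the swing.

Request:
servo_tool(
  deltas=[
    {"tx": 0,"ty": 3.4,"tz": 0,"ax": 0.025,"ay": 0,"az": 0,"claw": 0},
    {"tx": 0,"ty": 6.8,"tz": 0.2,"ax": 0.05,"ay": 0,"az": 0,"claw": 0},
    {"tx": 0,"ty": 13.6,"tz": 0.7,"ax": 0.1,"ay": 0,"az": 0,"claw": 0},
    {"tx": 0,"ty": 20.4,"tz": 1.5,"ax": 0.15,"ay": 0,"az": 0,"claw": 0},
    {"tx": 0,"ty": 27.1,"tz": 2.7,"ax": 0.2,"ay": 0,"az": 0,"claw": 0},
    {"tx": 0,"ty": 33.8,"tz": 4.2,"ax": 0.25,"ay": 0,"az": 0,"claw": 0},
    {"tx": 0,"ty": 40.3,"tz": 6,"ax": 0.3,"ay": 0,"az": 0,"claw": 0},
    {"tx": 0,"ty": 46.8,"tz": 8.2,"ax": 0.35,"ay": 0,"az": 0,"claw": 0},
    {"tx": 0,"ty": 53.2,"tz": 10.7,"ax": 0.4,"ay": 0,"az": 0,"claw": 0},
    {"tx": 0,"ty": 59.4,"tz": 13.5,"ax": 0.45,"ay": 0,"az": 0,"claw": 0},
    {"tx": 0,"ty": 65.5,"tz": 16.6,"ax": 0.5,"ay": 0,"az": 0,"claw": 0},
    {"tx": 0,"ty": 68.5,"tz": 18.3,"ax": 0.525,"ay": 0,"az": 0,"claw": 0},
  ],
)

```text
time_s: 16.38
tcp_pos: [0.6628, -0.0112, 0.2052]
ee_rot: [[-0.996, 0.093, 0.007], [0.093, 0.993, 0.072], [-0.0, 0.072, -0.997]]
wrist_force: [2.1, -1.0, -4.9]
gripper_width: 0.152
gripper_force: 30.0
```

```bash
cat > st.py <<'E'
from h import *
np.set_printoptions(precision=4,suppress=True)
s=sense();T=np.array(s["tcp_pos"]);R=np.array(s["ee_rot"]);print(s["time_s"],T,R,s["gripper_force"],s["gripper_width"]*87,s["wrist_force"])
dy=np.array([.0965,.9953,0]);lat=(T-[.5425,.008,0])@dy
print("lean",np.arctan2(-lat,T[2]-.07),"rad",np.hypot(lat,T[2]-.07),"to go tool mm",R.T@(-lat*dy+[0,0,.2063-T[2]])*1e3,"tilt",np.arctan2(R[:,2]@dy,-R[2,2]))
E
python3 st.py
```

```text
16.3833 [ 0.6628 -0.0112  0.2052] [[-0.9956  0.0931  0.0068]
 [ 0.0933  0.9931  0.0717]
 [-0.0001  0.072  -0.9974]] 29.99660164117813 13.217964237637924 [ 2.0678 -0.9804 -4.9257]
lean 0.05545965053095617 rad 0.13540047010061756 to go tool mm [-0.024   7.5654 -0.5644] tilt 0.07206486613392205
```

Request:
servo_tool(
  deltas=[
    {"tx": 0,"ty": 3,"tz": 0.2,"ax": 0.025,"ay": 0,"az": 0,"claw": 0},
    {"tx": 0,"ty": 6,"tz": 0.3,"ax": 0.05,"ay": 0,"az": 0,"claw": 0},
    {"tx": 0,"ty": 8.5,"tz": 0.4,"ax": 0.068,"ay": 0,"az": 0,"claw": 0},
    {"tx": 0,"ty": 10,"tz": 0.4,"ax": 0.076,"ay": 0,"az": 0,"claw": 0},
    {"tx": 0,"ty": 10,"tz": 0.4,"ax": 0.076,"ay": 0,"az": 0,"claw": 0},
    {"tx": 0,"ty": 10,"tz": 0.4,"ax": 0.076,"ay": 0,"az": 0,"claw": 0},
    {"tx": 0,"ty": 10,"tz": 0.4,"ax": 0.076,"ay": 0,"az": 0,"claw": 0},
    {"tx": 0,"ty": 10,"tz": 0.4,"ax": 0.076,"ay": 0,"az": 0,"claw": 0},
    {"tx": 0,"ty": 10,"tz": 0.4,"ax": 0.076,"ay": 0,"az": 0,"claw": 0},
    {"tx": 0,"ty": 10,"tz": 0.4,"ax": 0.076,"ay": 0,"az": 0,"claw": 0},
  ],
)

```text
time_s: 17.22
tcp_pos: [0.6634, -0.004, 0.2054]
ee_rot: [[-0.995, 0.097, -0.002], [0.097, 0.995, -0.001], [0.002, -0.001, -1.0]]
wrist_force: [1.8, -0.9, -10.7]
gripper_width: 0.154
gripper_force: 30.0
```

```bash
python3 st.py; python3 - <<'E'
from h import *
a=capture("scene");b=capture("top")
cv2.imwrite("pics/f.png",np.hstack([cv2.resize(a[100:350,160:360],None,fx=2,fy=2),cv2.resize(b[150:350,280:480],None,fx=2,fy=2.5)]))
E
```

```text
17.2167 [ 0.6634 -0.004   0.2054] [[-0.9953  0.0969 -0.0017]
 [ 0.0969  0.9953 -0.0005]
 [ 0.0016 -0.0007 -1.    ]] 30.000539124011993 13.361781316071554 [  1.8125  -0.9393 -10.7205]
lean 0.0017344087042258716 rad 0.13537371288478628 to go tool mm [ 0.0016  0.2342 -0.9266] tilt -0.0006835546793520674
```

View pics/f.png

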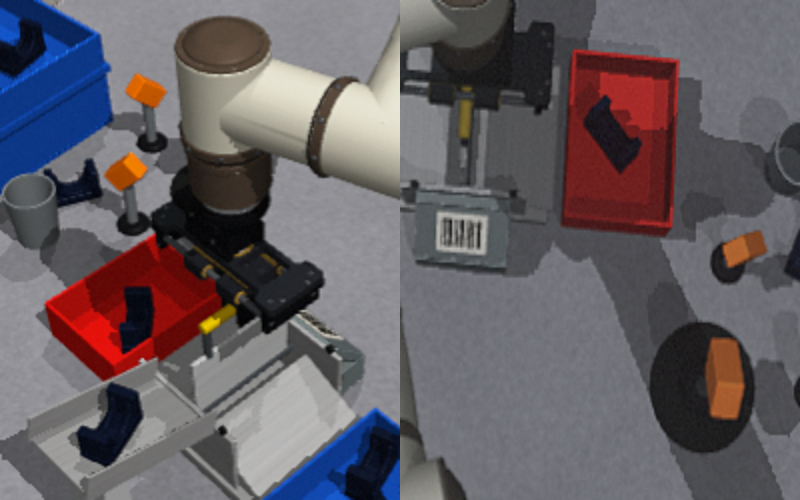

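The flap stands upright with the bar in the fingers (scene side 218,322), the scanner is upright on the mat (top side 725,380), and the loose things are where they were. I hand it in.

```bash
python3 -c "
from station import *
print(finish_job())"
```

```text
the job is handed in; nothing more can be done
None
```

I handed the job in at about 17 s of the 58 s allowed; no verdict came back. I held the scanner aimed at the label for about 2 s, about 110 mm away, and stood it back upright on its mat. The flap is at its tipping point (about 0.002 rad by the arm's position) with the bar still gripped at 30 N.

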